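Set the vent cap of the waste-fixer bottle

TASK

The bottle of spent fixer has to breathe. Lift the loose dust cover off its red screw cap and stand the cover upright on the round blue-topped mat without dropping it; then screw the cap on (clockwise from above) until it bottoms out, and back it off a quarter turn. Finish holding the cap between the fingers at that setting, and leave the other things on the bench where they stand.

Things in the scene. Friction and masses are not known exactly. Their poses are not given: they have to be found in the camera images.
- holder: Grey square clamp plate, 110x110x12 mm, screwed to the bench; a black ring on it holds a brown glass bottle (62 mm across, cannot turn or move) by its foot. Origin: centre of the plate's underside, on the bottle's and cap's upright axis; z up. A white line on the plate's rim lies toward -x of this frame.
- vent_cap: Red ribbed plastic screw cap, 47 mm across, 20 mm tall, on the bottle's neck; grip it across its sides from above, fingertips at most 15 mm below its top. Origin: centre of its underside, 112 mm above the bench when fully home; rises 2 mm per turn. The white line on its top runs toward its -x and points like the plate's white line when fully home. Hidden under the dust cover at first.
- cap_thread (a joint): Angle of the cap in its thread, rad: 0 = bottomed out (hard stop); grows as it is unscrewed, counter-clockwise seen from above. Starts between 2.0 and 3.0. The thread drags with about 0.12 N m and stays where it is left.
- dust_cover: Loose grey bell, 60 mm across, 26 mm tall, open below (inside 54 mm wide and 22 mm deep), with a black round grip knob 24 mm across and 27 mm tall on top, 53 mm tall in all, 80 g or so. Rests loosely with its roof on the cap's top, its skirt round the cap. Origin: centre of its lower rim; z up along the knob; knob from z = 26 to 53 mm.
- mat: Round rubber mat fixed to the bench, 132 mm across, 4 mm thick, with a blue top. Origin: centre of its underside; z up.
- wetting: Bystander: small brown bottle with a white cap, 43 mm across, 82 mm tall, loose. Origin: centre of its underside.
- reel: Bystander: white film reel, 69 mm across, 43 mm tall, loose. Origin: centre of its underside.
- can: Bystander: white film can with a black cap, 34 mm across, 51 mm tall, loose. Origin: centre of its underside.
Mind the look-alikes: they are no part of the job. What is shaped like the dust_cover but yellow is not meant.

How it is judged:
By the outcome, as a careful person would: the job done as asked, in the order asked, and still so for the second after the job is handed in, while the arm keeps its last pose, push and grip.
It also fails if it takes over 67 s, if anything falls off the work surface, if the arm or the gripper's body presses on something with over 40 N, if the wrist force passes 120 N, or if a joint passes its speed limit or range.

ROBOT

A 7-joint arm with a two-finger parallel gripper is mounted at the origin on a cart in front of the work surface, level with it; the furniture and walls round the work are solid. World frame = base frame: x ahead of the robot, y to its left, z up, the work surface at z = 0. Lengths are in m, angles in rad, forces in N, time in s.
With the tool pointing down it reaches from about 0.35 to 0.9 m from the base axis. Payload 8.1 kg.
Tool frame: the origin (TCP) lies midway between the tips of the shut fingers; the grasp point (between the pads) lies 19 mm behind it; z points along the fingers, y is the line along which they close (so a half turn about z gives the same grasp; the last joint's range is limited). The gripper opens to 92 mm and grips with 3 to 60 N. Pads are 19 mm wide; open, the fingers measure 130 mm over their backs; the gripper's body (75 mm by 190 mm) begins 47 mm behind the grasp point.
Start: joints at [-1.342, 0.434, 0.025, 1.573, -0.012, 1.134, -0.075], TCP at [0.204, 0.591, 0.227] pointing down, gripper open.
Joint ranges: [-2.62, 2.62], [-0.44, 2.09], [-1.27, 1.32], [0.08, 2.57], [-1.32, 4.46], [0.12, 2], [-2.74, 2.74]. Speed limits (rad/s): [2.22, 2.22, 3.01, 3.01, 3.14, 3.14, 3.14].

INTERFACE

Orientations are given as a rotation vector (axis times angle).
In Python, from cell import arm gives the robot as it stands.
- The arm moves only by the tool arm_command, never from a script. Its arguments are lists of equal length, an entry for each row: "dp": the shift along the tool's x, y, z in units of 25 mm (1.0 is 25 mm), a list of three; "angular": the turn, a rotation vector about the tool's x, y, z in units of 0.15 rad (1.0 is 0.15 rad), a list of three; "claw": the opening, from 0 (shut) to 1 (fully open). In form: {"dp": [[x, y, z], ...], "angular": [[rx, ry, rz], ...], "claw": [claw, ...]}. A call has 1 to 10 rows; each row shifts and turns the commanded pose from where the row before left it, along the tool's axes as they then stand; what a row does not reach is not made up. A row lasts 1/10 s, in which the tool goes at most 50 mm and 8.59 degrees, less where a joint would pass 70% of its speed; a pose out of reach is approached as far as the arm can. A call with a number of a shift or a turn outside -1 to 1 is refused whole. A call with a gripper value outside its range is refused whole. The fingers move at their own pace and stop on an object; "force" is the grip in N (left out, the last holds). Time passes only in rows, so rows that do not move let the fingers close. It gives the time, the measured TCP pose, the force, the opening and the grip force at its end, in the units of the state.
- arm.observe(): the state, without advancing time (a new reading comes with each control period).
- arm.get_image(name): name is "scene" or "top"; returns a dict with "frame" (480x640x3 uint8, red, green, blue), "z_map" (480x640 float32, m along the optical axis (not along the pixel's ray), 0 where there is no reading), "K" (3x3 intrinsics, pixels), "R" (3x3) and "t" (3): a world point X has camera coordinates R X + t. Camera axes: x right, y down, z forward; pixel columns grow to the right and rows downward; lengths in m; the calibration is good to about 2 mm. A picture is of the moment at which its call begins.
- arm.sign_off(): hands the job in; it is judged then, once.
The state is a dict: "clock": time; "joints": joint angles; "dq": joint speeds; "joint_efforts": joint torques, N m; "position": TCP position; "ee_rot": TCP orientation; "force": force on the tool from outside, world axes, zero at the start; "ft_torque": the same for the moment, N m; "width": opening from 0.0 (shut) to 1.0 (fully open); "gripper_force": force on a finger pad.
Only numpy, scipy, OpenCV 4.12 (cv2) and the standard library are available. Lean on these libraries where they do the work, as an engineer would, in place of code of your own. Each camera call takes 0.05 s, during which the arm holds its last target. There are 200 camera calls.

## Working session

There is one attempt and no reset: what is moved stays moved. The work goes in short steps, Python scripts to look and compute and a tool call to move; the robot and the scene stay as the last step left them, time stands still between calls to the robot, and variables do not carry over. Pictures are saved under pics/ and viewed, at most 10 in all, crops included, and the job is handed in when it is done.

Besides the shell and the picture viewer there is one more tool, called after "Request:" by a JSON object that holds its "fn" and its "kwargs", one argument or row to a line. arm_command: Moves the arm, as the interface text tells. Its arguments: {"type":"object","properties":{"dp":{"type":"array","items":{"type":"array","items":{"type":"number"}}},"angular":{"type":"array","items":{"type":"array","items":{"type":"number"}}},"claw":{"type":"array","items":{"type":"number"}},"force":{"type":"number"}},"required":["dp","angular","claw"]}

```bash
mkdir -p pics; ls; cat > h.py <<'E'
import numpy as np, cv2
from cell import arm
def grab(name,fn=None):
    d=arm.get_image(name)
    if fn: cv2.imwrite('pics/'+fn,d['frame'][:,:,::-1])
    return d
def pts(d):
    K,R,t=d['K'],d['R'],np.array(d['t']);z=d['z_map'];v,u=np.mgrid[:z.shape[0],:z.shape[1]]
    c=np.stack([(u-K[0,2])/K[0,0]*z,(v-K[1,2])/K[1,1]*z,z],-1)
    return (c-t)@R   # R^T (c-t)
def ray(d,u,v,h):
    K,R,t=d['K'],d['R'],np.array(d['t']);o=-R.T@t;r=R.T@np.linalg.inv(K)@np.array([u,v,1.])
    return o+r*(h-o[2])/r[2]
E
python3 - <<'E'
from h import *
a=grab('scene','s0.png');b=grab('top','t0.png')
np.savez('o.npz',a=pts(a),b=pts(b),fa=a['frame'],fb=b['frame'])
for d in(a,b): print((-d['R'].T@d['t']).round(3),d['K'][0,0],d['R'].round(2).tolist())
print(arm.observe())
E
```

```text
pics
[ 0.013 -0.726  0.57 ] 490.7453918953091 [[0.65, -0.76, 0.01], [-0.41, -0.35, -0.84], [0.64, 0.54, -0.54]]
[ 0.382 -0.225  1.124] 531.7775152633391 [[0.01, -1.0, -0.0], [-0.98, -0.01, -0.19], [0.19, 0.01, -0.98]]
{'clock': 0.1, 'joints': array([-1.34161266,  0.43511769,  0.0249853 ,  1.57400017, -0.01162879,
        1.13404598, -0.07508401]), 'dq': array([ 0.00072642, -0.00162091,  0.00043786, -0.00203491, -0.00035969,
       -0.00063492, -0.00056627]), 'joint_efforts': array([ 4.42510966e-03, -6.69134331e+01,  9.88743715e-01, -3.15146756e+01,
       -6.05080370e-02,  3.74399393e-02,  3.12598263e-05]), 'position': array([0.20347565, 0.59045063, 0.22604803]), 'ee_rot': array([-5.18874068e-01, -3.09831578e+00,  2.23055424e-03]), 'force': array([-0.14361713, -0.08183724, -0.41294941]), 'ft_torque': array([ 0.0154353 , -0.02622054, -0.0109466 ]), 'gripper_force': 0.0, 'width': 0.9999190169134891}
```

View pics/s0.png

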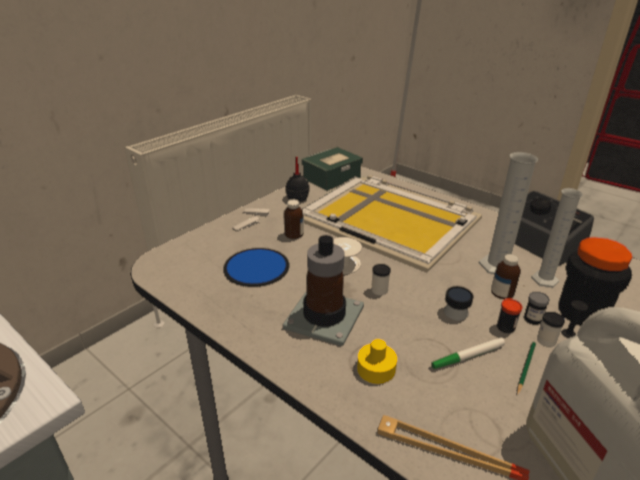

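View pics/t0.png

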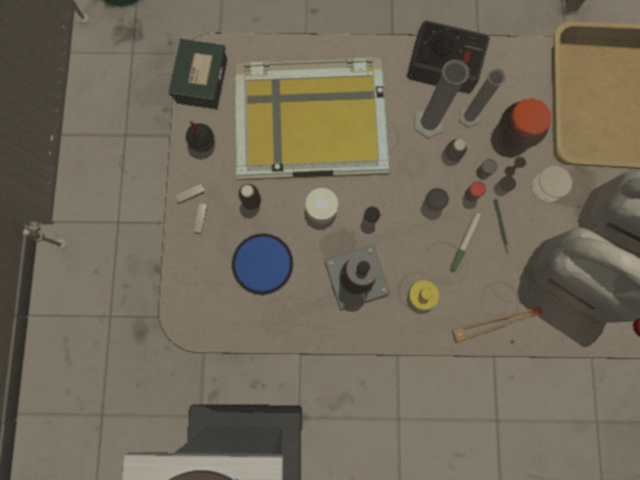

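The grey bell with its black knob on the brown bottle is at scene (325,255) and top (361,270). Look-alikes: the yellow bell at scene (377,362)/top (424,296), and the black-capped can at scene (381,278)/top (372,215). The red caps at top (477,190) and (527,120) could pass for the vent cap. I choose the grey bell in the holder. The mat is at top (262,264).

```bash
python3 - <<'E'
from h import *
o=np.load('o.npz')
for k in 'ab':
    P=o['p' if 0 else k];F=o['f'+k]
    hsv=cv2.cvtColor(F,cv2.COLOR_RGB2HSV)
    m=(hsv[...,0]>100)&(hsv[...,0]<130)&(hsv[...,1]>150)&(P[...,0]<1)
    u=P[m]; n,l,st,c=cv2.connectedComponentsWithStats(m.astype(np.uint8)); i=1+st[1:,4].argmax()
    u=P[l==i]; print(k,'mat',((u.max(0)+u.min(0))/2).round(4),np.median(u,0).round(4),np.ptp(u,axis=0).round(3))
    roi=np.zeros(m.shape,bool)
    roi[(slice(230,345),slice(280,370)) if k=='a' else (slice(240,315),slice(320,395))]=1
    # height histogram
    for lo,hi in((.004,.02),(.13,.15),(.146,.158),(.172,.19)):
        s=roi&(P[...,2]>lo)&(P[...,2]<hi); q=P[s]
        if len(q)>3:
            c,r=cv2.minEnclosingCircle(q[:,:2].astype(np.float32)); print(k,lo,len(q),np.round(c,4),round(r,4),np.median(q[:,2]).round(4))
            if lo==.004: print(cv2.minAreaRect(q[:,:2].astype(np.float32)))
# workspace heights, tall things near
P=o['b'];print('wetting',P[190,247],'reel',P[205,321],'can',P[215,372],'yellow',P[296,424])
c=np.hstack([cv2.resize(o['fb'][235:320,315:400],(500,500),interpolation=2),cv2.resize(o['fa'][230:350,275:375],(300,360),interpolation=2)[:360].copy() if 0 else cv2.resize(o['fa'][235:345,280:365],(300,500),interpolation=2)])
cv2.imwrite('pics/c0.png',np.clip(c[:,:,::-1]*1.6,0,255).astype(np.uint8))
E
```

```text
a mat [ 0.305  -0.3848  0.2848] [ 0.5354 -0.1077  0.003 ] [0.584 0.682 0.569]
a 0.004 2115 [ 0.5963 -0.238 ] 0.1828 0.0107
((0.5881744623184204, -0.2325356900691986), (0.35189759731292725, 0.18561647832393646), 36.36052322387695)
a 0.13 634 [ 0.5113 -0.3087] 0.0318 0.1352
a 0.146 100 [ 0.5101 -0.3095] 0.0123 0.1524
b mat [ 0.5482 -0.0986  0.0044] [ 0.5482 -0.0986  0.0044] [0. 0. 0.]
b 0.004 1582 [ 0.5163 -0.3071] 0.0985 0.0115
((0.5110130310058594, -0.30889397859573364), (0.15272367000579834, 0.1559446156024933), 0.7376689314842224)
b 0.13 661 [ 0.5111 -0.308 ] 0.0301 0.1361
b 0.146 13 [ 0.5063 -0.3063] 0.0108 0.1538
wetting [ 0.67577588 -0.08065096  0.08218768] reel [ 0.65572    -0.23128474  0.04399001] can [ 0.6339619  -0.33705258  0.05007081] yellow [ 0.46740908 -0.43910245  0.05536359]
```

View pics/c0.png

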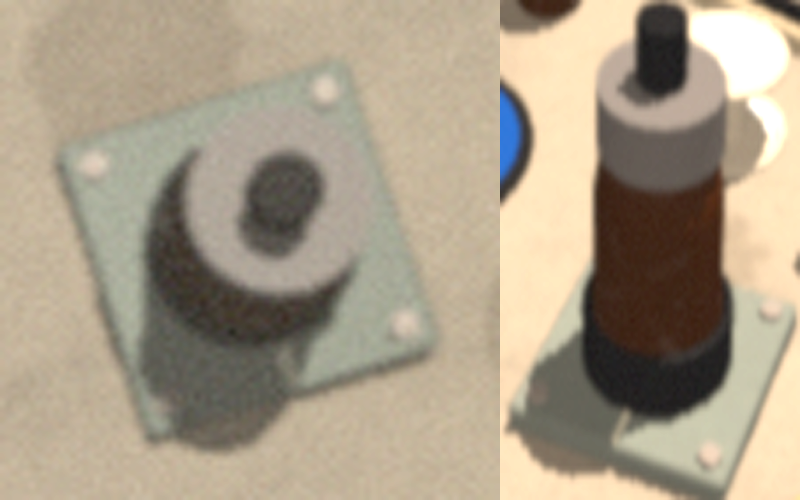

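The crop confirms the grey bell with its black knob on the bottle in the clamp plate. The plate's white line is at crop (288,355), about top (364,295).

```bash
python3 - <<'E'
from h import *
from scipy.spatial.transform import Rotation as Ro
a=grab('scene');b=grab('top')
for n,d,(u0,v0) in(('a',a,(256,266)),('b',b,(262,264))):
    hsv=cv2.cvtColor(d['frame'],cv2.COLOR_RGB2HSV)
    m=((hsv[...,0]>100)&(hsv[...,0]<130)&(hsv[...,1]>120)).astype(np.uint8)
    _,l,st,c=cv2.connectedComponentsWithStats(m);i=l[v0,u0]
    cs,_=cv2.findContours((l==i).astype(np.uint8),0,1);q=np.array([ray(d,x,y,.004)[:2] for x,y in cs[0][:,0]],np.float32)
    print(n,'mat',cv2.minEnclosingCircle(q),cv2.fitEllipse(q))
    P=pts(d);yy,xx=np.mgrid[:480,:640]
    roi=(np.hypot(P[...,0]-.511,P[...,1]+.308)<.034)
    for lo,hi in((.134,.139),(.159,.168)):
        q=P[roi&(P[...,2]>lo)&(P[...,2]<hi)]
        print(n,lo,len(q),cv2.minEnclosingCircle(q[:,:2].astype(np.float32)),np.median(q[:,2]))
print('line',ray(b,364,295.4,.012),ray(a,314,328.5,.012))
P=pts(b);
roi=np.hypot(P[...,0]-.511,P[...,1]+.308)<.085
q=P[roi&(P[...,2]>.009)&(P[...,2]<.015)][:,:2].astype(np.float32);print('plate',cv2.minAreaRect(q))
s=arm.observe();print(Ro.from_rotvec(s['ee_rot']).as_matrix().round(3))
E
```

```text
a mat ((0.5367465019226074, -0.10683765262365341), 0.059630438685417175) ((0.5367627739906311, -0.10697125643491745), (0.11569511145353317, 0.11631958931684494), 2.987422227859497)
a 0.134 438 ((0.510259211063385, -0.30929112434387207), 0.03114350326359272) 0.13520843175846856
a 0.159 114 ((0.5102918148040771, -0.3091574013233185), 0.012071237899363041) 0.16193239252776345
b mat ((0.537431538105011, -0.10755147784948349), 0.057831358164548874) ((0.5374007821083069, -0.10717558115720749), (0.11235817521810532, 0.1129172071814537), 74.22774505615234)
b 0.134 544 ((0.5111706852912903, -0.30806195735931396), 0.03011382557451725) 0.1362349497876016
b 0.159 131 ((0.5110993385314941, -0.30820801854133606), 0.012083093635737896) 0.16288122860232057
line [ 0.47076099 -0.32286709  0.012     ] [ 0.46785049 -0.32160504  0.012     ]
plate ((0.5107523202896118, -0.3071468472480774), (0.10983407497406006, 0.10989649593830109), 18.364309310913086)
[[-0.945  0.326 -0.   ]
 [ 0.326  0.945 -0.001]
 [-0.    -0.001 -1.   ]]
```

Request:
{"fn": "arm_command", "kwargs": {
  "dp": [
    [-0.9,-0.72,0],
    [-0.9,-0.72,0],
    [-0.9,-0.72,0],
    [-0.9,-0.72,0],
    [-0.9,-0.72,0],
    [-0.9,-0.72,0],
    [-0.9,-0.72,0],
    [-0.9,-0.72,0],
    [-0.9,-0.72,0],
    [-0.9,-0.72,0]
  ],
  "angular": [
    [0,0,0],
    [0,0,0],
    [0,0,0],
    [0,0,0],
    [0,0,0],
    [0,0,0],
    [0,0,0],
    [0,0,0],
    [0,0,0],
    [0,0,0]
  ],
  "claw": [1,1,1,1,1,1,1,1,1,1]
}}

```text
clock: 1.2
position: [0.3582, 0.3463, 0.2267]
ee_rot: [0.519, 3.098, 0.0]
force: [0.2, 0.6, 0.5]
width: 1.0
gripper_force: 0.0
```

Request:
{"fn": "arm_command", "kwargs": {
  "dp": [
    [-0.9,-0.72,0],
    [-0.9,-0.72,0],
    [-0.9,-0.72,0],
    [-0.9,-0.72,0],
    [-0.9,-0.72,0],
    [-0.9,-0.72,0],
    [-0.4,-0.9,0],
    [-0.4,-0.9,0],
    [-0.4,-0.9,0],
    [-0.4,-0.9,0]
  ],
  "angular": [
    [0,0,0],
    [0,0,0],
    [0,0,0],
    [0,0,0],
    [0,0,0],
    [0,0,0],
    [0,0,0],
    [0,0,0],
    [0,0,0],
    [0,0,0]
  ],
  "claw": [1,1,1,1,1,1,1,1,1,1]
}}

```text
clock: 2.2
position: [0.4585, 0.1022, 0.2267]
ee_rot: [-0.519, -3.098, -0.0]
force: [-0.2, -0.0, -0.5]
width: 0.998
gripper_force: 0.0
```

Request:
{"fn": "arm_command", "kwargs": {
  "dp": [
    [-0.45,-0.9,0],
    [-0.45,-0.9,0],
    [-0.45,-0.9,0],
    [-0.45,-0.9,0],
    [-0.45,-0.9,0],
    [-0.45,-0.9,0],
    [-0.45,-0.9,0],
    [-0.45,-0.9,0],
    [-0.45,-0.9,0],
    [-0.45,-0.9,0]
  ],
  "angular": [
    [0,0,0],
    [0,0,0],
    [0,0,0],
    [0,0,0],
    [0,0,0],
    [0,0,0],
    [0,0,0],
    [0,0,0],
    [0,0,0],
    [0,0,0]
  ],
  "claw": [1,1,1,1,1,1,1,1,1,1]
}}

```text
clock: 3.2
position: [0.4916, -0.1471, 0.2267]
ee_rot: [-0.519, -3.098, -0.0]
force: [0.5, 0.5, -0.4]
width: 1.002
gripper_force: 0.0
```

Request:
{"fn": "arm_command", "kwargs": {
  "dp": [
    [-0.45,-0.9,0],
    [-0.45,-0.9,0],
    [-0.45,-0.9,0],
    [-0.45,-0.9,0],
    [-0.45,-0.9,0],
    [0,0,0],
    [0,0,0]
  ],
  "angular": [
    [0,0,0],
    [0,0,0],
    [0,0,0],
    [0,0,0],
    [0,0,0],
    [0,0,0],
    [0,0,0]
  ],
  "claw": [0.6,0.6,0.6,0.6,0.6,0.6,0.6]
}}

```text
clock: 3.9
position: [0.5079, -0.271, 0.2264]
ee_rot: [-0.521, -3.097, -0.0]
force: [-0.3, 0.1, -0.8]
width: 0.598
gripper_force: 0.0
```

```bash
cat >> h.py <<'E'
from scipy.spatial.transform import Rotation as Ro
def to(x,y,z):
    s=arm.observe();R=Ro.from_rotvec(s['ee_rot']).as_matrix()
    print('units',((R.T@(np.array([x,y,z])-s['position']))/.025).round(2),'yaw y',np.degrees(np.arctan2(R[1,1],R[0,1])).round(1),s['joints'].round(2),s['position'].round(4))
E
python3 -c "
from h import *
to(.511,-.3085,.141)"
```

```text
units [-0.61 -1.38  3.42] yaw y 70.9 [ 0.05  0.37  0.48  1.73 -0.19  1.09  1.82] [ 0.5079 -0.271   0.2264]
```

Request:
{"fn": "arm_command", "kwargs": {
  "dp": [
    [-0.3,-0.69,0],
    [-0.31,-0.69,0],
    [0,0,0.8],
    [0,0,0.8],
    [0,0,0.8],
    [0,0,0.6],
    [0,0,0.42],
    [0,0,0]
  ],
  "angular": [
    [0,0,0],
    [0,0,0],
    [0,0,0],
    [0,0,0],
    [0,0,0],
    [0,0,0],
    [0,0,0],
    [0,0,0]
  ],
  "claw": [0.6,0.6,0.6,0.6,0.6,0.6,0.6,0.6]
}}

```text
clock: 4.7
position: [0.5109, -0.3069, 0.14]
ee_rot: [-0.517, -3.097, -0.002]
force: [1.0, 0.7, -0.0]
width: 0.601
gripper_force: 0.0
```

```bash
python3 -c "
from h import *
to(.511,-.3085,.141)
a=grab('scene');b=grab('top')
c=[cv2.resize(a['frame'][170:320,250:400],(500,500),interpolation=2),cv2.resize(b['frame'][220:320,310:410],(300,500),interpolation=2)]
cv2.imwrite('pics/c1.png',np.clip(np.hstack(c)[:,:,::-1]*1.5,0,255))"
```

```text
units [-0.02 -0.06 -0.04] yaw y 71.1 [ 0.14  0.5   0.45  1.77 -0.26  0.93  1.94] [ 0.5109 -0.3069  0.14  ][ WARN:0@1.885] global loadsave.cpp:1063 imwrite_ Unsupported depth image for selected encoder is fallbacked to CV_8U.
```

View pics/c1.png

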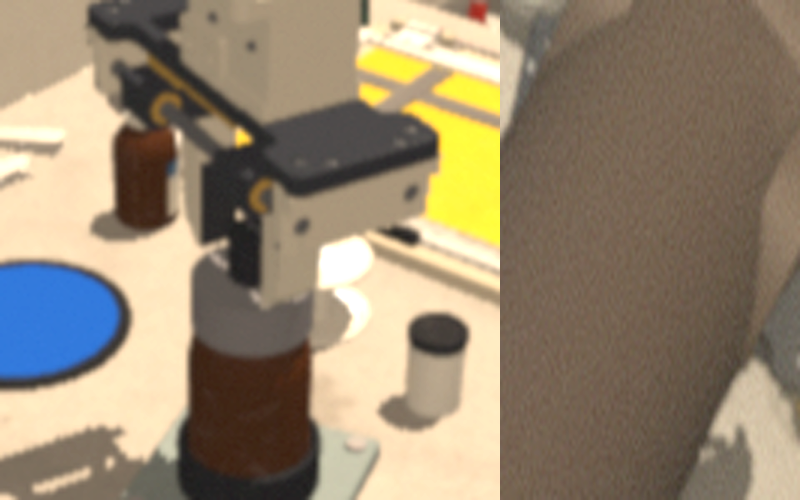

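The fingers straddle the knob (crop (245,265)), with their tips just above the bell's roof. Closing now.

Request:
{"fn": "arm_command", "kwargs": {
  "dp": [
    [0,-0.06,0],
    [0,0,0],
    [0,0,0],
    [0,0,0],
    [0,0,0],
    [0,0,0],
    [0,0,0],
    [0,0,0]
  ],
  "angular": [
    [0,0,0],
    [0,0,0],
    [0,0,0],
    [0,0,0],
    [0,0,0],
    [0,0,0],
    [0,0,0],
    [0,0,0]
  ],
  "claw": [0.6,0.4,0.3,0.2,0.1,0.1,0.1,0.1],
  "force": 15
}}

```text
clock: 5.6
position: [0.511, -0.3097, 0.1413]
ee_rot: [0.519, 3.098, 0.0]
force: [0.4, 0.2, 1.6]
width: 0.257
gripper_force: 15.0
```

```bash
python3 -c "
from h import *
to(.511,-.3085,.141)"
```

```text
units [0.02 0.05 0.01] yaw y 71.0 [ 0.14  0.49  0.45  1.77 -0.26  0.93  1.94] [ 0.511  -0.3097  0.1413]
```

Request:
{"fn": "arm_command", "kwargs": {
  "dp": [
    [0,0,-0.2],
    [0,0,-0.4],
    [0,0,-0.6],
    [0,0,-0.6],
    [0,0,-0.4],
    [0,0,-0.2],
    [0,0,0]
  ],
  "angular": [
    [0,0,0],
    [0,0,0],
    [0,0,0],
    [0,0,0],
    [0,0,0],
    [0,0,0],
    [0,0,0]
  ],
  "claw": [0.1,0.1,0.1,0.1,0.1,0.1,0.1]
}}

```text
clock: 6.3
position: [0.5112, -0.31, 0.2019]
ee_rot: [0.519, 3.097, -0.0]
force: [-1.1, 0.2, -0.7]
width: 0.257
gripper_force: 15.0
```

```bash
python3 -c "
from h import *
to(.537,-.107,.2)
a=grab('scene')
c=cv2.resize(a['frame'][170:320,250:400],(500,500),interpolation=2)
cv2.imwrite('pics/c2.png',np.clip(c[:,:,::-1]*1.5,0,255).astype(np.uint8))"
```

```text
units [1.67 8.01 0.08] yaw y 71.0 [ 0.12  0.43  0.47  1.7  -0.22  1.06  1.91] [ 0.5112 -0.31    0.2019]
```

View pics/c2.png

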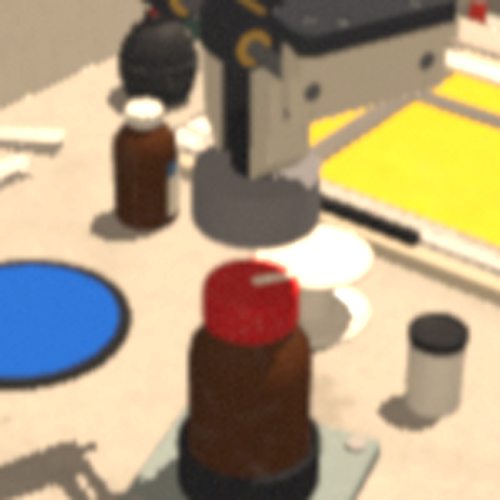

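The cover is lifted clear. The red cap is exposed at crop (250,300), and its white line runs from the centre toward (275,277). Next, move over the mat.

Request:
{"fn": "arm_command", "kwargs": {
  "dp": [
    [0.1,0.5,0],
    [0.2,0.9,0],
    [0.2,1,0],
    [0.2,1,0],
    [0.2,1,0],
    [0.2,1,0],
    [0.2,1,0],
    [0.2,0.9,0],
    [0.1,0.5,0],
    [0.07,0.21,0]
  ],
  "angular": [
    [0,0,0],
    [0,0,0],
    [0,0,0],
    [0,0,0],
    [0,0,0],
    [0,0,0],
    [0,0,0],
    [0,0,0],
    [0,0,0],
    [0,0,0]
  ],
  "claw": [0.1,0.1,0.1,0.1,0.1,0.1,0.1,0.1,0.1,0.1]
}}

```text
clock: 7.35
position: [0.5366, -0.1049, 0.2007]
ee_rot: [-0.515, -3.098, -0.001]
force: [1.0, -0.3, -2.0]
width: 0.254
gripper_force: 15.0
```

Request:
{"fn": "arm_command", "kwargs": {
  "dp": [
    [0,0,0.5],
    [0,0,1],
    [0,0,1],
    [0,0,1],
    [0,0,1],
    [0,0,0.7],
    [0,0,0.3],
    [0,0,0.2],
    [0,0,0],
    [0,0,0]
  ],
  "angular": [
    [0,0,0],
    [0,0,0],
    [0,0,0],
    [0,0,0],
    [0,0,0],
    [0,0,0],
    [0,0,0],
    [0,0,0],
    [0,0,0],
    [0,0,0]
  ],
  "claw": [0.1,0.1,0.1,0.1,0.1,0.1,0.1,0.1,0.1,0.1]
}}

```text
clock: 8.35
position: [0.5371, -0.1073, 0.0593]
ee_rot: [0.519, 3.097, -0.0]
force: [0.1, -0.4, -1.5]
width: 0.256
gripper_force: 15.0
```

```bash
python3 -c "
from h import *
to(.537,-.107,.0345)
a=grab('scene')
c=cv2.resize(a['frame'][180:320,190:330],(500,500),interpolation=2)
cv2.imwrite('pics/c3.png',np.clip(c[:,:,::-1]*1.5,0,255).astype(np.uint8))"
```

```text
units [0.01 0.01 0.99] yaw y 71.0 [-0.16  0.53  0.36  1.96 -0.28  0.7   1.61] [ 0.5371 -0.1073  0.0593]
```

View pics/c3.png

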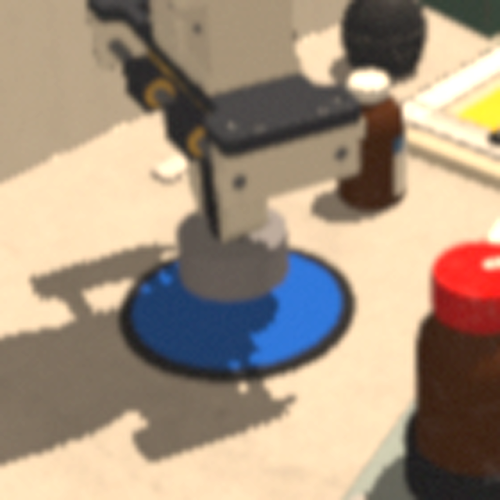

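The cover hangs over the middle of the mat (crop (235,260)), upright and about 25 mm up. The wetting bottle is behind it and clear. Lowering it now.

Request:
{"fn": "arm_command", "kwargs": {
  "dp": [
    [0,0,0.3],
    [0,0,0.3],
    [0,0,0.15],
    [0,0,0.05],
    [0,0,0.05],
    [0,0,0.04],
    [0,0,0]
  ],
  "angular": [
    [0,0,0],
    [0,0,0],
    [0,0,0],
    [0,0,0],
    [0,0,0],
    [0,0,0],
    [0,0,0]
  ],
  "claw": [0.1,0.1,0.1,0.1,0.1,0.1,0.1]
}}

```text
clock: 9.1
position: [0.5367, -0.1069, 0.0365]
ee_rot: [0.519, 3.098, 0.0]
force: [0.3, -1.0, -0.4]
width: 0.254
gripper_force: 15.0
```

Request:
{"fn": "arm_command", "kwargs": {
  "dp": [
    [0,0,0.05],
    [0,0,0.0]
  ],
  "angular": [
    [0,0,0],
    [0,0,0]
  ],
  "claw": [0.1,0.1]
}}

```text
clock: 9.3
position: [0.5367, -0.1069, 0.0352]
ee_rot: [0.519, 3.098, 0.0]
force: [1.0, 0.1, -1.7]
width: 0.252
gripper_force: 15.0
```

Request:
{"fn": "arm_command", "kwargs": {
  "dp": [
    [0,0,0.03],
    [0,0,0.0]
  ],
  "angular": [
    [0,0,0],
    [0,0,0]
  ],
  "claw": [0.1,0.1]
}}

```text
clock: 9.5
position: [0.5368, -0.1069, 0.0348]
ee_rot: [0.519, 3.098, 0.0]
force: [-1.5, 0.4, 3.8]
width: 0.256
gripper_force: 15.0
```

Request:
{"fn": "arm_command", "kwargs": {
  "dp": [
    [0,0,0.03],
    [0,0,0.0]
  ],
  "angular": [
    [0,0,0],
    [0,0,0]
  ],
  "claw": [0.1,0.1]
}}

```text
clock: 9.7
position: [0.5368, -0.1069, 0.0347]
ee_rot: [0.519, 3.098, 0.001]
force: [-4.4, 0.3, 13.8]
width: 0.257
gripper_force: 15.0
```

Request:
{"fn": "arm_command", "kwargs": {
  "dp": [
    [0,0,0.02],
    [0,0,0.0]
  ],
  "angular": [
    [0,0,0],
    [0,0,0]
  ],
  "claw": [0.1,0.1]
}}

```text
clock: 9.9
position: [0.5369, -0.107, 0.0346]
ee_rot: [0.519, 3.098, 0.001]
force: [-6.5, 0.4, 18.6]
width: 0.257
gripper_force: 15.0
```

Contact made. I'll ease off, release and lift.

Request:
{"fn": "arm_command", "kwargs": {
  "dp": [
    [0,0,-0.05],
    [0,0,0],
    [0,0,0],
    [0,0,0],
    [0,0,0],
    [0,0,0],
    [0,0,-0.3],
    [0,0,-0.6],
    [0,0,-1],
    [0,0,-1]
  ],
  "angular": [
    [0,0,0],
    [0,0,0],
    [0,0,0],
    [0,0,0],
    [0,0,0],
    [0,0,0],
    [0,0,0],
    [0,0,0],
    [0,0,0],
    [0,0,0]
  ],
  "claw": [0.1,0.3,0.35,0.4,0.5,0.6,0.6,0.6,0.6,0.6]
}}

```text
clock: 10.9
position: [0.5364, -0.107, 0.108]
ee_rot: [-0.519, -3.098, 0.0]
force: [0.0, -0.7, -0.3]
width: 0.598
gripper_force: 0.0
```

Request:
{"fn": "arm_command", "kwargs": {
  "dp": [
    [0,0,-1],
    [0,0,-1],
    [0,0,-1],
    [0,0,-1],
    [-0.2,-1,-0.3],
    [-0.2,-1,0],
    [-0.2,-1,0],
    [-0.2,-1,0],
    [-0.2,-1,0],
    [0,0,0]
  ],
  "angular": [
    [0,0,0],
    [0,0,0],
    [0,0,0],
    [0,0,0],
    [0,0,0],
    [0,0,0],
    [0,0,0],
    [0,0,0],
    [0,0,0],
    [0,0,0]
  ],
  "claw": [0.7,0.7,0.75,0.75,0.75,0.75,0.75,0.75,0.75,0.75]
}}

```text
clock: 11.9
position: [0.5181, -0.2376, 0.2153]
ee_rot: [0.527, 3.096, -0.003]
force: [0.0, 0.7, -0.7]
width: 0.748
gripper_force: 0.0
```

```bash
python3 - <<'E'
from h import *
to(.511,-.3085,.16)
a=grab('scene')
P=pts(a);hsv=cv2.cvtColor(a['frame'],cv2.COLOR_RGB2HSV)
r=(np.hypot(P[...,0]-.511,P[...,1]+.3085)<.03)&(P[...,2]>.127)&(P[...,2]<.136)
q=P[r];print('cap top',cv2.minEnclosingCircle(q[:,:2].astype(np.float32)),np.median(q[:,2]))
w=r&(hsv[...,1]<110);q=P[w];print('line',len(q),q[:,:2].mean(0),np.linalg.svd(q[:,:2]-q[:,:2].mean(0))[2][0] if len(q)>2 else 0)
m=(np.hypot(P[...,0]-.537,P[...,1]+.107)<.05)
for lo,hi in((.025,.034),(.05,.062)):
    q=P[m&(P[...,2]>lo)&(P[...,2]<hi)];print('cover',cv2.minEnclosingCircle(q[:,:2].astype(np.float32)),np.median(q[:,2]))
c=cv2.resize(a['frame'][180:320,190:365],(800,600),interpolation=2)
cv2.imwrite('pics/c4.png',np.clip(c[:,:,::-1]*1.5,0,255).astype(np.uint8))
E
```

```text
units [-0.67 -2.77  2.22] yaw y 70.7 [-0.02  0.37  0.48  1.76 -0.19  1.06  1.76] [ 0.5181 -0.2376  0.2153]
cap top ((0.5091801881790161, -0.3084724247455597), 0.023712778463959694) 0.13093331824024362
line 21 [ 0.51872817 -0.31000618] [-0.80532774  0.59282985]
cover ((0.5361677408218384, -0.10705450177192688), 0.031033925712108612) 0.02875508016579482
cover ((0.5344478487968445, -0.10851649194955826), 0.01262199692428112) 0.054979777438158184
```

View pics/c4.png

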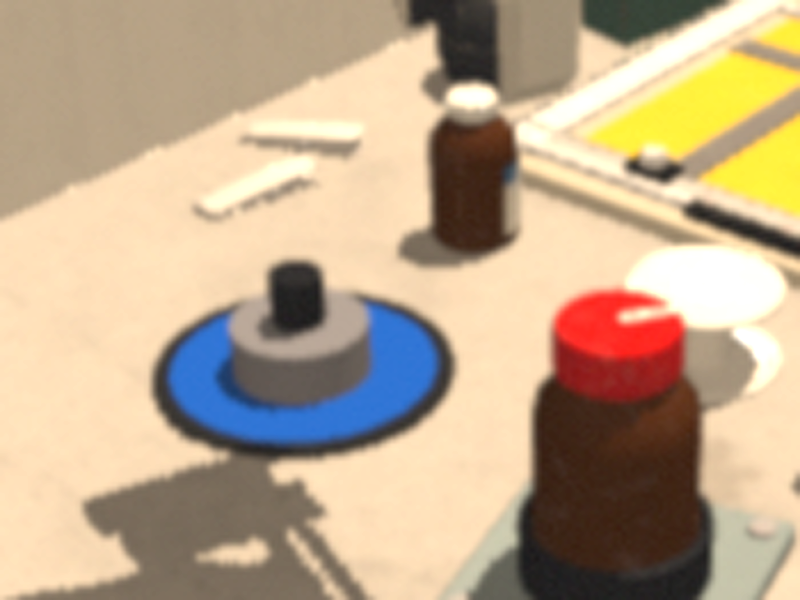

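The cover stands upright on the mat (crop (298,345)). The cap's white line runs from crop (620,320) to (682,310). Next, go to the cap.

Request:
{"fn": "arm_command", "kwargs": {
  "dp": [
    [-0.2,-0.9,0],
    [-0.2,-0.9,0],
    [-0.2,-0.7,0],
    [-0.07,-0.27,0],
    [0,0,0.5],
    [0,0,1],
    [0,0,0.5],
    [0,0,0.2],
    [0,0,0],
    [0,0,0]
  ],
  "angular": [
    [0,0,0],
    [0,0,0],
    [0,0,0],
    [0,0,0],
    [0,0,0],
    [0,0,0],
    [0,0,0],
    [0,0,0],
    [0,0,0],
    [0,0,0]
  ],
  "claw": [0.75,0.75,0.75,0.75,0.75,0.75,0.75,0.75,0.75,0.75]
}}

```text
clock: 12.95
position: [0.5133, -0.3041, 0.16]
ee_rot: [0.518, 3.098, -0.0]
force: [0.2, 0.0, 0.3]
width: 0.749
gripper_force: 0.0
```

```bash
python3 - <<'E'
from h import *
to(.5107,-.3085,.12)
a=grab('scene')
p=ray(a,325.6,254.7,.1327);q=ray(a,339.2,252.3,.1327);c=np.array([.5107,-.3085])
for v in(q-p,):print('line az',np.degrees(np.arctan2(v[1],v[0])))
print(p,q,np.degrees(np.arctan2(*(q[:2]-c)[::-1])))
E
```

```text
units [ 0.04 -0.2   1.6 ] yaw y 71.0 [ 0.12  0.47  0.47  1.76 -0.25  0.97  1.92] [ 0.5133 -0.3041  0.16  ]
line az -31.493630963946995
[ 0.50985554 -0.30973286  0.1327    ] [ 0.52943894 -0.32173058  0.1327    ] -35.22390739338202
```

Request:
{"fn": "arm_command", "kwargs": {
  "dp": [
    [0.04,-0.2,0.4],
    [0,0,0.6],
    [0,0,0.4],
    [0,0,0.2],
    [0,0,0],
    [0,0,0],
    [0,0,0]
  ],
  "angular": [
    [0,0,0],
    [0,0,0],
    [0,0,0],
    [0,0,0],
    [0,0,0],
    [0,0,0],
    [0,0,0]
  ],
  "claw": [0.75,0.75,0.75,0.75,0.75,0.75,0.75]
}}

```text
clock: 13.7
position: [0.5106, -0.3088, 0.12]
ee_rot: [0.519, 3.098, -0.0]
force: [0.5, -0.5, 0.1]
width: 0.748
gripper_force: 0.0
```

```bash
python3 -c "
from h import *
to(.5107,-.3085,.12);print(arm.observe()['ft_torque'])"
```

```text
units [ 0.    0.01 -0.  ] yaw y 71.0 [ 0.14  0.52  0.45  1.8  -0.28  0.89  1.96] [ 0.5106 -0.3088  0.12  ]
[ 0.01665019  0.01351407 -0.00622518]
```

Request:
{"fn": "arm_command", "kwargs": {
  "dp": [
    [0,0,0],
    [0,0,0],
    [0,0,0],
    [0,0,0],
    [0,0,0],
    [0,0,0],
    [0,0,0]
  ],
  "angular": [
    [0,0,0],
    [0,0,0],
    [0,0,0],
    [0,0,0],
    [0,0,0],
    [0,0,0],
    [0,0,0]
  ],
  "claw": [0.6,0.5,0.4,0.4,0.4,0.4,0.4],
  "force": 30
}}

```text
clock: 14.4
position: [0.5107, -0.3077, 0.1196]
ee_rot: [0.518, 3.098, 0.002]
force: [0.9, 4.7, 3.4]
width: 0.507
gripper_force: 30.0
```

```bash
python3 -c "
from h import *
to(.5107,-.3085,.12);print(arm.observe()['ft_torque'])"
```

```text
units [-0.01 -0.03 -0.02] yaw y 71.0 [ 0.14  0.52  0.45  1.8  -0.28  0.89  1.96] [ 0.5107 -0.3077  0.1196]
[ 1.15404622 -0.13885665 -0.04164882]
```

Request:
{"fn": "arm_command", "kwargs": {
  "dp": [
    [0,0.04,0],
    [0,0,0.001],
    [0,0,0.001],
    [0,0,0.001],
    [0,0,0.001],
    [0,0,0.001],
    [0,0,0.001],
    [0,0,0.001],
    [0,0,0.001],
    [0,0,0.001]
  ],
  "angular": [
    [0,0,0.3],
    [0,0,0.6],
    [0,0,0.6],
    [0,0,0.6],
    [0,0,0.6],
    [0,0,0.6],
    [0,0,0.6],
    [0,0,0.6],
    [0,0,0.6],
    [0,0,0.6]
  ],
  "claw": [0.4,0.4,0.4,0.4,0.4,0.4,0.4,0.4,0.4,0.4]
}}

```text
clock: 15.4
position: [0.5112, -0.3071, 0.1194]
ee_rot: [1.76, 2.602, 0.001]
force: [2.4, 4.2, 2.5]
width: 0.506
gripper_force: 30.0
```

```bash
python3 -c "
from h import *
to(.5107,-.3085,.12);print(arm.observe()['ft_torque'])"
```

```text
units [-0.04 -0.04 -0.02] yaw y 21.8 [-0.01  0.57  0.68  1.81 -0.44  0.92  1.25] [ 0.5112 -0.3071  0.1194]
[ 0.79602579 -0.41939099  0.12217773]
```

Request:
{"fn": "arm_command", "kwargs": {
  "dp": [
    [0,0,0.001],
    [0,0,0.001],
    [0,0,0.001],
    [0,0,0.001],
    [0,0,0.001],
    [0,0,0.001],
    [0,0,0.001],
    [0,0,0.001],
    [0,0,0.001],
    [0,0,0.001]
  ],
  "angular": [
    [0,0,0.6],
    [0,0,0.6],
    [0,0,0.6],
    [0,0,0.6],
    [0,0,0.6],
    [0,0,0.6],
    [0,0,0.6],
    [0,0,0.6],
    [0,0,0.6],
    [0,0,0.6]
  ],
  "claw": [0.4,0.4,0.4,0.4,0.4,0.4,0.4,0.4,0.4,0.4]
}}

```text
clock: 16.4
position: [0.512, -0.3071, 0.1192]
ee_rot: [2.716, 1.578, 0.002]
force: [5.0, 4.3, 0.3]
width: 0.505
gripper_force: 30.0
```

```bash
python3 -c "
from h import *
to(.5107,-.3085,.12);print(arm.observe()['ft_torque'])"
```

```text
units [-0.07 -0.02 -0.03] yaw y -29.7 [-0.15  0.65  0.93  1.82 -0.62  0.99  0.53] [ 0.512  -0.3071  0.1192]
[ 0.59529989 -0.87722404  0.11239942]
```

Request:
{"fn": "arm_command", "kwargs": {
  "dp": [
    [0,0,0.001],
    [0,0,0.001],
    [0,0,0.001],
    [0,0,0.001],
    [0,0,0]
  ],
  "angular": [
    [0,0,0.5],
    [0,0,0.5],
    [0,0,0.5],
    [0,0,0.4],
    [0,0,0]
  ],
  "claw": [0.4,0.4,0.4,0.4,0.4]
}}

```text
clock: 16.9
position: [0.5122, -0.3072, 0.1191]
ee_rot: [2.911, 1.178, 0.002]
force: [5.4, 2.4, 1.0]
width: 0.503
gripper_force: 30.0
```

```bash
python3 -c "
from h import *
to(.5107,-.3085,.12);print(arm.observe()['ft_torque'])"
```

```text
units [-0.08 -0.01 -0.04] yaw y -45.9 [-0.18  0.69  1.01  1.82 -0.68  1.02  0.3 ] [ 0.5122 -0.3072  0.1191]
[ 6.51048741e-01 -9.89806832e-01 -1.92696517e-05]
```

Request:
{"fn": "arm_command", "kwargs": {
  "dp": [
    [0,0,0],
    [0,0,0],
    [0,0,0]
  ],
  "angular": [
    [0,0,0.3],
    [0,0,0.3],
    [0,0,0]
  ],
  "claw": [0.4,0.4,0.4]
}}

```text
clock: 17.2
position: [0.5123, -0.3073, 0.1191]
ee_rot: [2.961, 1.047, 0.003]
force: [6.3, 3.0, -0.2]
width: 0.505
gripper_force: 30.0
```

```bash
python3 -c "
from h import *
to(.5107,-.3085,.12);print(arm.observe()['ft_torque'])"
```

```text
units [-0.08 -0.   -0.04] yaw y -51.1 [-0.19  0.7   1.03  1.82 -0.7   1.03  0.23] [ 0.5123 -0.3073  0.1191]
[ 0.53353591 -1.07872244 -0.0126832 ]
```

Request:
{"fn": "arm_command", "kwargs": {
  "dp": [
    [0,0,0.001],
    [0,0,0]
  ],
  "angular": [
    [0,0,0.3],
    [0,0,0.3]
  ],
  "claw": [0.4,0.4]
}}

```text
clock: 17.4
position: [0.5123, -0.3074, 0.1191]
ee_rot: [3.005, 0.912, 0.003]
force: [6.3, 1.7, -0.5]
width: 0.508
gripper_force: 30.0
```

```bash
python3 -c "
from h import *
to(.5107,-.3085,.12);print(arm.observe()['ft_torque'])"
```

```text
units [-0.08  0.   -0.04] yaw y -56.2 [-0.2   0.71  1.05  1.82 -0.72  1.04  0.15] [ 0.5123 -0.3074  0.1191]
[ 0.37461883 -1.09070605  0.1457239 ]
```

Request:
{"fn": "arm_command", "kwargs": {
  "dp": [
    [0,0,0],
    [0,0,0]
  ],
  "angular": [
    [0,0,0.3],
    [0,0,0.3]
  ],
  "claw": [0.4,0.4]
}}

```text
clock: 17.6
position: [0.5123, -0.3075, 0.1191]
ee_rot: [3.043, 0.776, 0.003]
force: [5.6, 2.5, -0.6]
width: 0.503
gripper_force: 30.0
```

```bash
python3 -c "
from h import *
to(.5107,-.3085,.12);print(arm.observe()['ft_torque'])"
```

```text
units [-0.08  0.   -0.04] yaw y -61.4 [-0.21  0.72  1.08  1.82 -0.74  1.06  0.08] [ 0.5123 -0.3075  0.1191]
[ 0.37304984 -1.10838783  0.31535133]
```

Request:
{"fn": "arm_command", "kwargs": {
  "dp": [
    [0,0,0],
    [0,0,0]
  ],
  "angular": [
    [0,0,0.15],
    [0,0,0]
  ],
  "claw": [0.4,0.4]
}}

```text
clock: 17.8
position: [0.5124, -0.3075, 0.119]
ee_rot: [3.051, 0.745, 0.002]
force: [5.8, 1.8, -0.6]
width: 0.505
gripper_force: 30.0
```

```bash
python3 -c "
from h import *
to(.5107,-.3085,.12);print(arm.observe()['ft_torque'])"
```

```text
units [-0.08  0.01 -0.04] yaw y -62.5 [-0.22  0.73  1.08  1.82 -0.74  1.06  0.06] [ 0.5124 -0.3075  0.119 ]
[ 0.31396861 -1.08276847  0.74736253]
```

Request:
{"fn": "arm_command", "kwargs": {
  "dp": [
    [0,0,0],
    [0,0,0]
  ],
  "angular": [
    [0,0,0.2],
    [0,0,0]
  ],
  "claw": [0.4,0.4]
}}

```text
clock: 18.0
position: [0.5119, -0.3078, 0.1191]
ee_rot: [3.062, 0.698, 0.002]
force: [6.6, 0.7, 0.0]
width: 0.505
gripper_force: 30.0
```

```bash
python3 -c "
from h import *
to(.5107,-.3085,.12);print(arm.observe()['ft_torque'])"
```

```text
units [-0.05  0.01 -0.04] yaw y -64.3 [-0.22  0.73  1.09  1.82 -0.74  1.06  0.04] [ 0.5119 -0.3078  0.1191]
[ 0.14839473 -1.10552964  0.69259986]
```

The torque climbed to about 0.7 N m and then slipped, so the cap is bottomed at a tool yaw of about -62°. Now I'll back off 90°, plus about 2° to undo the wind-up.

Request:
{"fn": "arm_command", "kwargs": {
  "dp": [
    [0,0,0],
    [0,0,-0.001],
    [0,0,-0.001],
    [0,0,-0.001],
    [0,0,-0.001],
    [0,0,-0.001],
    [0,0,-0.001],
    [0,0,-0.001],
    [0,0,-0.001],
    [0,0,-0.001]
  ],
  "angular": [
    [0,0,-0.3],
    [0,0,-0.6],
    [0,0,-0.6],
    [0,0,-0.6],
    [0,0,-0.6],
    [0,0,-0.6],
    [0,0,-0.6],
    [0,0,-0.6],
    [0,0,-0.6],
    [0,0,-0.6]
  ],
  "claw": [0.4,0.4,0.4,0.4,0.4,0.4,0.4,0.4,0.4,0.4]
}}

```text
clock: 19.0
position: [0.5117, -0.3076, 0.1194]
ee_rot: [2.494, 1.909, 0.002]
force: [4.9, 2.3, -0.5]
width: 0.504
gripper_force: 30.0
```

Request:
{"fn": "arm_command", "kwargs": {
  "dp": [
    [0,0,-0.001],
    [0,0,-0.001],
    [0,0,-0.001],
    [0,0,-0.001],
    [0,0,-0.001],
    [0,0,-0.001],
    [0,0,-0.001],
    [0,0,0],
    [0,0,0]
  ],
  "angular": [
    [0,0,-0.6],
    [0,0,-0.6],
    [0,0,-0.6],
    [0,0,-0.6],
    [0,0,-0.6],
    [0,0,-0.6],
    [0,0,-0.6],
    [0,0,-0.3],
    [0,0,0]
  ],
  "claw": [0.4,0.4,0.4,0.4,0.4,0.4,0.4,0.4,0.4]
}}

```text
clock: 19.9
position: [0.5114, -0.3076, 0.1195]
ee_rot: [1.724, 2.625, 0.001]
force: [4.1, 2.2, 0.7]
width: 0.502
gripper_force: 30.0
```

```bash
python3 - <<'E'
from h import *
to(.5107,-.3085,.12);print(arm.observe()['ft_torque'])
a=grab('scene');b=grab('top')
c=[cv2.resize(a['frame'][225:295,290:360],(400,500),interpolation=2),cv2.resize(b['frame'][220:310,320:410],(400,500),interpolation=2)]
cv2.imwrite('pics/c5.png',np.clip(np.hstack(c)[:,:,::-1]*1.5,0,255).astype(np.uint8))
E
```

```text
units [-0.02 -0.04 -0.02] yaw y 23.4 [-0.    0.56  0.67  1.81 -0.44  0.92  1.27] [ 0.5114 -0.3076  0.1195]
[ 0.44400109 -1.01677184  0.01782335]
```

View pics/c5.png

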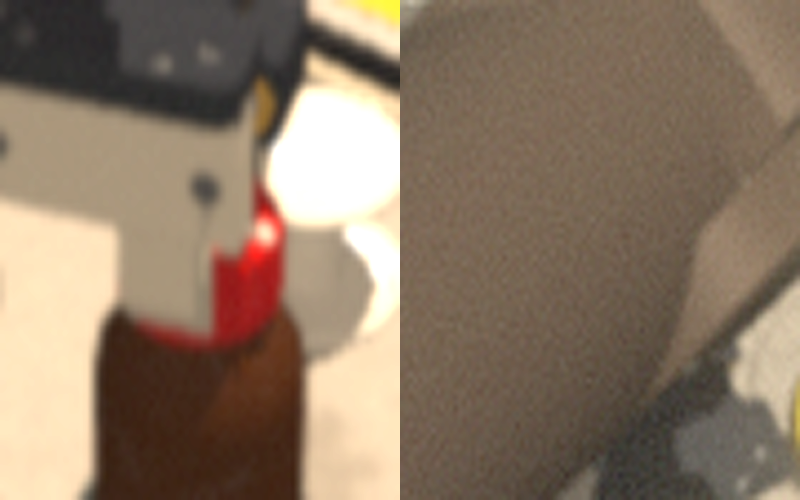

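The gripper holds the red cap, and the outer end of the white line shows at crop (265,235), about scene (336.4,257.9).

Request:
{"fn": "arm_command", "kwargs": {
  "dp": [
    [0,0,0],
    [0,0,0]
  ],
  "angular": [
    [0,0,-0.46],
    [0,0,0]
  ],
  "claw": [0.4,0.4]
}}

```text
clock: 20.2
position: [0.5114, -0.3076, 0.1196]
ee_rot: [1.631, 2.683, 0.001]
force: [5.0, 2.6, 1.9]
width: 0.504
gripper_force: 30.0
```

```bash
python3 - <<'E'
from h import *
to(.5107,-.3085,.12);print(arm.observe()['ft_torque'])
a=grab('scene')
f=a['frame'][235:280,315:350].astype(int);K=(f.min(-1)>90)
c=np.array([.511,-.308])
q=ray(a,336.4,257.9,.1325)[:2]-c;print('old tip',np.degrees(np.arctan2(q[1],q[0]))%360,np.hypot(*q))
P=pts(a)[235:280,315:350];g=(np.hypot(P[...,0]-c[0],P[...,1]-c[1])<.026)&(abs(P[...,2]-.132)<.006)
w=g&(f[...,1]>70)&(f[...,0]>100)
v,u=np.nonzero(w)
for V,U in zip(v,u):
    q=ray(a,U+315,V+235,.1325)[:2]-c;print(U+315,V+235,f[V,U],round(np.degrees(np.arctan2(q[1],q[0]))%360),np.hypot(*q).round(4))
E
```

```text
units [-0.02 -0.04 -0.02] yaw y 27.4 [ 0.01  0.56  0.66  1.81 -0.42  0.92  1.33] [ 0.5114 -0.3076  0.1196]
[ 0.49294161 -1.01063904  0.08026032]
old tip 279.5261377929747 0.020505387979359913
338 253 [176 135 112] 320 0.0207
338 254 [169 108  90] 312 0.0204
338 255 [164  89  73] 304 0.0204
339 255 [174 118  98] 304 0.022
338 256 [164  86  71] 296 0.0209
339 256 [150  84  70] 297 0.0224
338 257 [161  87  72] 289 0.0217
```

```bash
python3 -c "
from h import *
print(arm.sign_off())"
```

```text
the job is handed in; nothing more can be done
None
```

The dust cover is upright on the blue mat. The red cap was screwed down to its stop, backed off a quarter turn by tool angle (within about 2°), and is still held; the white line's tip only roughly confirms that setting. The job was handed in at about 20 s of the 67 s allowed.

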